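# Clamp a blank tile on the vacuum holder

### The arm

A 6-joint arm with a two-finger parallel gripper is mounted at the origin on the work surface. World frame = base frame: x ahead of the robot, y to its left, z up, the work surface at z = 0. Lengths are in m, angles in rad, forces in N, time in s.
With the tool pointing down it reaches from about 0.25 to 0.85 m from the base axis. Payload 12.5 kg.
Tool frame: the origin (TCP) lies on the mounting face of the last link; the fingertips stand 186 mm ahead of it and the grasp point (between the pads) lies 167 mm ahead of it; z points along the fingers, y is the line along which they close (so a half turn about z gives the same grasp; the last joint's range is limited). The gripper opens to 93 mm and grips with 3 to 60 N. Pads are 15 mm wide; open, the fingers measure 128 mm over their backs; the gripper's body (75 mm by 188 mm) begins 65 mm behind the grasp point.
Start: joints at [-1.435, 0.351, 1.652, -0, 1.139, -0.085], TCP at [0.12, -0.537, 0.405] pointing down, gripper open.
Joint ranges: [-2.75, 2.75], [-0.79, 2.1], [0.01, 2.65], [-1.57, 4.71], [0.07, 3.14], [-2.87, 2.87]. Speed limits (rad/s): [2.22, 2.22, 2.79, 3.14, 3.14, 3.14].

### API

Orientations are given as a unit quaternion [x, y, z, w].
In Python, from cell import read_state, camera, hand_in, search_frame, cut_out, mark_of gives the robot as it stands.
- The arm moves only by the tool move_arm, never from a script. Its argument "series" is a list of rows, each a list of 7 numbers: the opening, from 0 (shut) to 1 (fully open), then the shift along the world's x, y, z in cm, then the turn, a rotation vector about the world's x, y, z in degrees. In form: [[grip, tx, ty, tz, ax, ay, az], ...]. A call has 1 to 10 rows; each row shifts and turns the commanded pose from where the row before left it; what a row does not reach is not made up. A row lasts 1/8 s, in which the tool goes at most 62.5 mm and 10.7 degrees, less where a joint would pass 70% of its speed; a pose out of reach is approached as far as the arm can. A call is refused whole if a number of a shift passes 6.25 or a number of a turn 10.7, either way. A call with a gripper value outside its range is refused whole. The fingers move at their own pace and stop on an object; the grip force is fixed at half the most. Time passes only in rows, so rows that do not move let the fingers close. It gives the time, the measured TCP pose, the force, the opening and the grip force at its end, in the units of the state.
- read_state(): the state, without advancing time (a new reading comes with each control period).
- camera(name): name is "scene" or "side" or "wrist"; returns a dict with "color" (480x640x3 uint8, red, green, blue), "camera_matrix" (3x3 intrinsics, pixels), "cam_to_world" (4x4, takes a point from camera to world coordinates); the wrist camera has in their place "tool_from_camera" (4x4, takes a point from camera to tool coordinates, whose origin is the TCP and whose axes are the flange's). Camera axes: x right, y up, looking along -z (the intrinsics and any distortion apply to the point x, -y, -z); pixel columns grow to the right and rows downward; lengths in m; the calibration is good to about 2 mm. A picture is of the moment at which its call begins: read the wrist's pose just before it. There is no depth.
- hand_in(): hands the job in; it is judged then, once.
Trained networks look in a picture, given as the dict that the camera call returned (one of the last four; its "shot" number tells which), for a name from the list of things; names that differ only in an ending like _2 or _b are one class to them, and where a whole thing is asked for, a point or a joint stands for the part that bears it (a point fixed in the world has none). Each returns a list of dicts, best first, with "score" (0 to 1); they miss things now and then, are a little off and sometimes report something else, mostly with a low value. They report only what shows in the picture. A call takes as long as a camera call. They do not tell look-alikes from the thing itself.
- search_frame(picture, query): "point" ([x, y, z] in m, in world coordinates, good to about 4 mm: the middle of the surface that is visible of it).
- cut_out(picture, query): "region" (480x640 bool, what is visible of it).
- mark_of(picture, query): "point" ([x, y, z] in m, in world coordinates, good to about 4 mm: a listed point, or the origin of a listed thing).
The state is a dict: "time": time; "joint_positions": joint angles; "qvel": joint speeds; "joint_efforts": joint torques, N m; "eef_pos": TCP position; "ee_rot": TCP orientation; "force": force on the tool from outside, world axes, zero at the start; "wrist_torque": the same for the moment, N m; "opening": finger opening in m; "finger_force": force on a finger pad.
Only numpy, scipy, OpenCV 4.12 (cv2) and the standard library are available. Lean on these libraries where they do the work, as an engineer would, in place of code of your own. Each camera call takes 0.05 s, during which the arm holds its last target. There are 200 camera calls.

### The job

With a fingertip, push the blank tile that lies in the lane of the vacuum holder away from you until it sits home against the bar at the lane's far end. Then press the black knob of the holder's pump all the way down and let it rise, again and again, until the brass indicator pin beside it has come fully out and stays out. Nothing is to be picked up or lifted, the pin is not to be touched, the pump is not to be worked before the tile is home, and the other things around are to be left where they are.

Things in the scene. Friction and masses are not known exactly. Their poses are not given: they have to be found in the camera images.
- holder: vacuum tile holder, fixed: aluminium base plate 250 (x) by 300 (y) mm, 18 mm thick; origin at the centre of its underside. Its +x axis is the direction in which the tile is pushed home (away from the robot, turned up to 0.4 rad either way); +y runs from the tile lane to the pump. Lane centre line at y = -60 mm, knob at x -12, y 105 mm, pin at x 56, y 105 mm
- tile_home (a point): point on the lane's bed (holder frame 30, -60, 18 mm) where the tile's origin lies when the tile is fully home; axes as the holder's. The bar's near face is 70 mm beyond it in +x (bar top 13 mm above the bed); the side rails are 149 mm apart inside, run from -120 to +70 mm in x, and rise 11 mm above the bed. The near end of the lane is open
- pump_block (a point): centre of the top of the grey pump block, 130 (x) by 70 (y) mm, fixed on the base plate; 118 mm above the table; axes as the holder's. The knob's axis is 32 mm from it in -x, the pin's 36 mm in +x
- tile: blank cream square tile, 140 by 140 mm, 10 mm thick, about 0.33 kg, loose, lying flat on the bed between the rails, 25 to 45 mm short of the bar at the start; origin at the centre of its underside, z up, its edges along its x and y axes (x nearly along the holder's x)
- plunger (a joint): the pump's knob: 0 = up at rest, 0.020 m = fully down. A spring lifts it with 5 N at rest, 12 N fully down; it is damped (about 4 N more when pressed at 0.1 m/s; let free, it rises in about 0.4 s). A stroke counts only if the knob goes nearly to the bottom (16 mm or more) and then comes back up to the top
- plunger_top (a point): centre of the flat top face of the pump's black mushroom knob (44 mm in diameter, the flat part 34 mm), moving with the knob; 168 mm above the table when up, 148 mm when down
- pin (a joint): indicator pin: how far it is out, in m. Starts between 0 and 0.015, stays by friction while the knob goes down and steps out as the knob comes back up: about 0.006 a full stroke (the first step may be smaller or a little larger), three to five strokes in all. Fully out it reads 0.0285 to 0.030 and more strokes move it no further; the step before that is 0.0226
- pin_top (a point): centre of the top of the brass indicator pin (head 12 mm in diameter, shank 9 mm), moving with the pin; 7 mm above the pump block's top when the joint reads 0, 36 mm when fully out; 68 mm from the knob's axis
- glaze_pot: bystander: small grey pot with a white lid, 40 mm wide, 45 mm high, standing on the base plate in front of the pump block; origin at the centre of its underside
- brush: bystander: wooden brush 170 mm long, lying on the base plate along its x between the lane and the pump block; origin under its middle
- jar_a: bystander: amber glass jar, 68 mm wide, 95 mm high, on the table to the right of the holder; origin at the centre of its underside
- slip_bulb: bystander: terracotta-coloured slip bulb with a thin nozzle, 68 mm wide, 125 mm high, on the table to the left of the holder, far end; origin at the centre of its underside
- glaze_bowl: bystander: blue bowl, 110 mm wide, 45 mm high, on the table to the left of the holder, near end; origin at the centre of its underside
Things that resemble listed ones, but are neither listed nor needed, are in the scene too. Of the things shaped like the tile, the cream one is meant.

How it is judged:
On the way, in this order (a step that is already met when the one before it is completed fails the run):
1. the tile is home against the bar (within 4 mm), flat on the bed (x of tile in the frame of tile_home above -0.004 m and angle between tile's own z axis and vertical below 0.04 rad), for 0.2 s.
2. the indicator pin has been pumped fully out (27 mm or more) (value of joint pin above 0.027 m), for 0.2 s.
At the end, for the whole second after the job is handed in: The pin stands at least 27 mm out with the knob back up (within 2 mm), and the tile lies still and flat on the bed, its far edge against the bar within 4 mm (all of step 1 and value of joint pin above 0.027 m and value of joint plunger below 0.002 m and distance between tile and tile_home below 0.008 m and linear speed of tile below 0.01 m/s); the robot touches nothing.
It fails at once if the tile is lifted more than 8 mm off the bed or tipped by more than 0.1 rad (z of tile in the frame of tile_home above 0.008 m or angle between tile's own z axis and vertical above 0.1 rad).
It fails at once if the pump is worked (knob more than 8 mm down) while the tile is not home (value of joint plunger above 0.008 m and x of tile in the frame of tile_home below -0.005 m).
It fails at once if the robot touches the indicator pin (more than 0.5 N) (contact force between any of the fingers, the arm and pin above 0.5 N).
It fails at once if a bystander is moved more than 20 mm, lifted or knocked over (distance of any of glaze_pot, brush, jar_a, slip_bulb, glaze_bowl from where it was at the start of the episode above 0.02 m).
It also fails if it takes over 58 s, if anything falls off the work surface, if the arm or the gripper's body presses on something with over 40 N, if the wrist force passes 120 N, or if a joint passes its speed limit or range.

## Working session

There is one attempt and no reset: what is moved stays moved. The work goes in short steps, Python scripts to look and compute and a tool call to move; the robot and the scene stay as the last step left them, time stands still between calls to the robot, and variables do not carry over. Pictures are saved under pics/ and viewed, at most 10 in all, crops included, and the job is handed in when it is done.

Besides the shell and the picture viewer there is one more tool, called after "Emit:" as name(argument=value, ...), one argument or row to a line, values as JSON. move_arm: Moves the arm, as the interface text tells. Its arguments: {"type":"object","properties":{"series":{"type":"array","items":{"type":"array","items":{"type":"number"}}}},"required":["series"]}

```bash
mkdir -p pics; python3 - <<'E'
from cell import *
import cv2,numpy as np
s=read_state();print(s['time'],s['eef_pos'],s['ee_rot'],s['opening'])
ps={}
for c in['scene','side']:
    p=camera(c);ps[c]=p;cv2.imwrite(f'pics/{c}0.png',p['color'][...,::-1])
    for q in['tile','tile_home','pump_block','plunger_top','pin_top','holder','glaze_pot','brush','jar_a','slip_bulb','glaze_bowl']:
        print(c,q,[(np.round(d['point'],3).tolist(),round(d['score'],2)) for d in mark_of(p,q)[:2]])
E
```

```text
0.0 [ 0.12044723 -0.53652374  0.40419613] [ 9.93912482e-01  1.10170905e-01 -9.12991264e-06 -5.91119831e-04] 0.09309378283489872
scene tile [([0.508, -0.301, -0.002], 0.86), ([0.228, 0.265, 0.0], 0.71)]
scene tile_home []
scene pump_block [([0.566, 0.152, 0.117], 0.81)]
scene plunger_top [([0.533, 0.141, 0.167], 0.73)]
scene pin_top [([0.6, 0.163, 0.128], 0.35), ([0.535, 0.143, 0.167], 0.2)]
scene holder [([0.582, 0.044, 0.0], 0.76)]
scene glaze_pot [([0.456, 0.129, 0.016], 0.83)]
scene brush [([0.561, 0.082, 0.016], 0.9)]
scene jar_a [([0.637, -0.159, -0.004], 0.96)]
scene slip_bulb [([0.566, 0.29, -0.001], 0.91)]
scene glaze_bowl [([0.438, 0.269, 0.002], 0.64)]
side tile [([0.513, -0.302, 0.002], 0.84), ([0.267, -0.287, 0.001], 0.71)]
side tile_home []
side pump_block [([0.567, 0.151, 0.116], 0.94)]
side plunger_top [([0.534, 0.139, 0.171], 0.58)]
side pin_top [([0.605, 0.163, 0.13], 0.47), ([0.565, 0.085, 0.021], 0.24)]
side holder [([0.576, 0.045, -0.0], 0.72)]
side glaze_pot [([0.452, 0.125, 0.018], 0.62)]
side brush [([0.561, 0.084, 0.018], 0.57), ([0.605, 0.163, 0.13], 0.46)]
side jar_a [([0.636, -0.16, 0.004], 0.65)]
side slip_bulb [([0.568, 0.291, 0.004], 0.91)]
side glaze_bowl [([0.443, 0.272, 0.0], 0.85), ([0.602, -0.011, 0.019], 0.51)]
```

View pics/scene0.png

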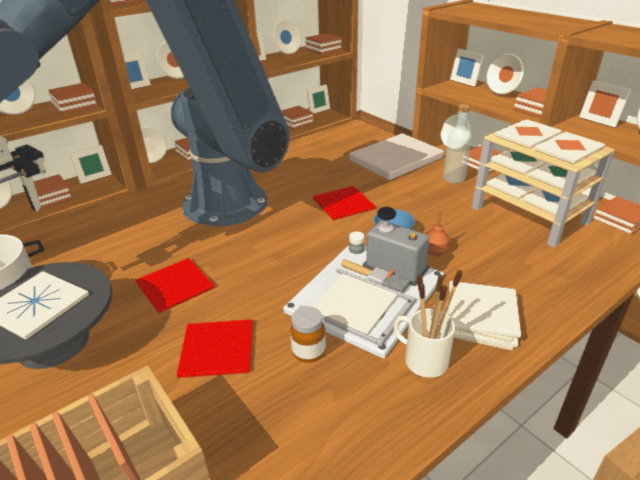

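View pics/side0.png

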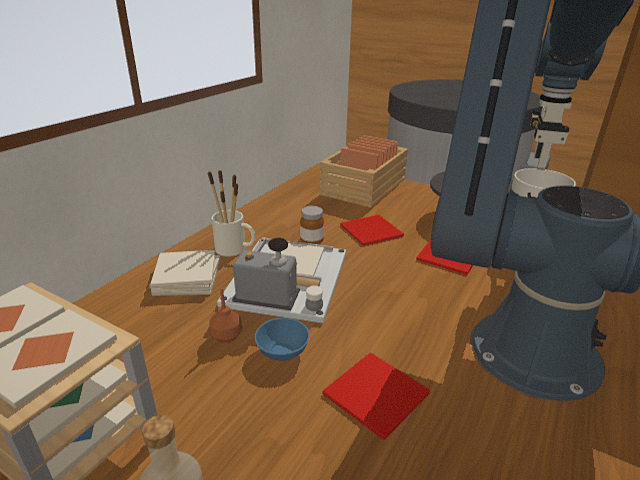

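The cream tile lies in the holder's lane at about (355,303) in the scene view. The networks' "tile" hits are the red mats and not the tile. The knob is at (387,215), the pin at (413,236), and the holder yaw is about 0.31. I'm moving over the lane for a closer look.

Emit:
move_arm(
  series=[
    [0, 3.8, 4.8, 0, 0, 0, 0.5],
    [0, 3.8, 4.8, 0, 0, 0, 0.5],
    [0, 3.8, 4.8, 0, 0, 0, 0.5],
    [0, 3.8, 4.8, 0, 0, 0, 0.5],
    [0, 3.8, 4.8, 0, 0, 0, 0.5],
    [0, 3.8, 4.8, 0, 0, 0, 0.5],
    [0, 3.8, 4.8, 0, 0, 0, 0.5],
    [0, 3.8, 4.8, 0, 0, 0, 0.5],
    [0, 3.8, 4.8, 0, 0, 0, 0.5],
    [0, 3.8, 4.8, 0, 0, 0, 0.5],
  ],
)

```text
time: 2.45
eef_pos: [0.5015, -0.0547, 0.405]
ee_rot: [0.988, 0.154, 0.0, 0.0]
force: [1.0, -0.2, -0.9]
opening: 0.0014
finger_force: 0.0
```

Emit:
move_arm(
  series=[
    [0, 0, 0, 0, 0, 0, 0],
    [0, 0, 0, 0, 0, 0, 0],
  ],
)

```text
time: 2.7
eef_pos: [0.5002, -0.0568, 0.4046]
ee_rot: [0.988, 0.154, -0.0, -0.0]
force: [-0.8, 0.3, 0.3]
opening: 0.0006
finger_force: 0.0
```

```bash
cat > h.py <<'E'
from cell import *
import cv2,numpy as np
from scipy.optimize import least_squares
L={'plunger_top':(-.012,.105),'pin_top':(.056,.105),'pump_block':(.02,.105),'holder':(0,0)}
def look(cams,name,qs=('tile','tile_home','pump_block','plunger_top','pin_top','holder')):
    s=read_state();print(s['time'],np.round(s['eef_pos'],4),np.round(s['ee_rot'],4),s['opening'],np.round(s['force'],1))
    for c in cams:
        p=camera(c);cv2.imwrite(f'pics/{name}_{c}.png',p['color'][...,::-1])
        for q in qs: print(c,q,[(np.round(d['point'],3).tolist(),round(d['score'],2)) for d in mark_of(p,q)[:2]])
E
python3 - <<'E'
from h import *
look(['wrist','scene'],'a')
E
```

```text
2.7 [ 0.5002 -0.0568  0.4046] [ 9.881e-01  1.537e-01 -3.000e-04 -0.000e+00] 0.0005831720374734266 [-0.8  0.3  0.3]
wrist tile [([0.609, -0.009, 0.017], 0.76), ([0.509, -0.301, -0.0], 0.66)]
wrist tile_home []
wrist pump_block [([0.562, 0.151, 0.117], 0.61)]
wrist plunger_top []
wrist pin_top []
wrist holder []
scene tile [([0.51, -0.298, -0.003], 0.9), ([0.265, -0.282, -0.0], 0.87)]
scene tile_home []
scene pump_block [([0.57, 0.151, 0.116], 0.71), ([0.567, 0.292, -0.002], 0.35)]
scene plunger_top [([0.53, 0.141, 0.168], 0.7)]
scene pin_top [([0.598, 0.162, 0.126], 0.52), ([0.634, -0.161, 0.003], 0.25)]
scene holder [([0.58, 0.044, 0.001], 0.98), ([0.599, -0.009, 0.018], 0.64)]
```

View pics/a_wrist.png

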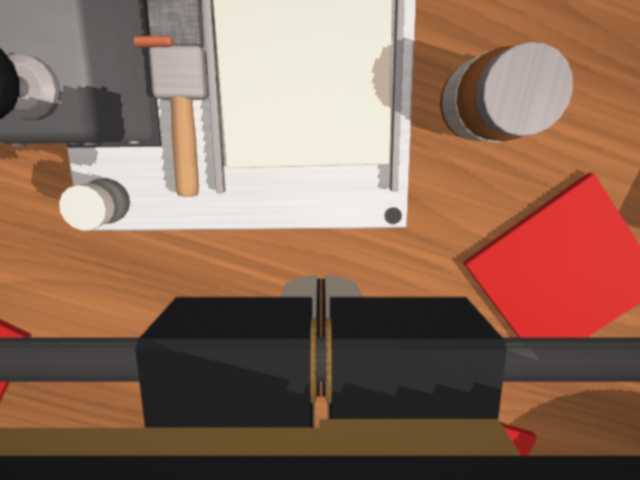

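The wrist view shows the cream tile's near edge running from about (227,167) to (391,164). The plate's near edge is at rows 227–230, and the rails start at (222,190) and (393,189). I'll project these.

```bash
cat >> h.py <<'E'
from scipy.spatial.transform import Rotation as R
def ray(p,s,px,z):
    T=np.eye(4);T[:3,:3]=R.from_quat(s['ee_rot']).as_matrix();T[:3,3]=s['eef_pos']
    T=T@np.array(p['tool_from_camera'])
    u=np.linalg.solve(p['camera_matrix'],[*px,1]);d=T[:3,:3]@[u[0],-u[1],-u[2]]
    o=T[:3,3];return (o+d*(z-o[2])/d[2])
E
python3 - <<'E'
from h import *
s=read_state();p=camera('wrist');print(p.keys())
for n,px,z in[('tileL',(227,167),.028),('tileR',(391,164),.028),('plL',(80,230),.018),('plR',(407,226),.018),('railL',(222,190),.029),('railR',(393,189),.029)]:
    print(n,np.round(ray(p,s,px,z),4))
E
```

```text
dict_keys(['color', 'camera_matrix', 'tool_from_camera', 'shot'])
tileL [0.5136 0.031  0.028 ]
tileR [ 0.5588 -0.1022  0.028 ]
plL [0.4161 0.1468 0.018 ]
plR [ 0.5105 -0.1372  0.018 ]
railL [0.4933 0.03   0.029 ]
railR [ 0.5392 -0.111   0.029 ]
```

Emit:
move_arm(
  series=[
    [0, -0.3, 0.5, -4, 0, 0, 0.6],
    [0, -0.2, 0.5, -5, 0, 0, 0],
    [0, 0, 0, -5, 0, 0, 0],
    [0, 0, 0, -3, 0, 0, 0],
    [0, 0, 0, -1.6, 0, 0, 0],
    [0, 0, 0, -0.9, 0, 0, 0],
    [0, 0, 0, 0, 0, 0, 0],
  ],
)

```text
time: 4.32
eef_pos: [0.4957, -0.0467, 0.21]
ee_rot: [0.987, 0.159, 0.0, 0.0]
force: [-0.5, -0.2, 0.2]
opening: 0.0006
finger_force: 0.0
```

Emit:
move_arm(
  series=[
    [0, 0.95, 0.31, -0.2, 0, 0, 0],
    [0, 0.95, 0.31, 0, 0, 0, 0],
    [0, 0.66, 0.22, 0, 0, 0, 0],
    [0, 0.48, 0.16, 0, 0, 0, 0],
    [0, 0.48, 0.16, 0, 0, 0, 0],
    [0, 0.48, 0.16, 0, 0, 0, 0],
    [0, 0.48, 0.16, 0, 0, 0, 0],
    [0, 0.38, 0.12, 0, 0, 0, 0],
    [0, 0, 0, 0, 0, 0, 0],
  ],
)

```text
time: 5.45
eef_pos: [0.5442, -0.0305, 0.2077]
ee_rot: [0.987, 0.159, 0.0, -0.0]
force: [-1.1, -0.6, -0.8]
opening: 0.0001
finger_force: 0.4
```

Emit:
move_arm(
  series=[
    [0, 0.38, 0.12, 0, 0, 0, 0],
    [0, 0.28, 0.1, 0, 0, 0, 0],
    [0, 0.19, 0.06, 0, 0, 0, 0],
    [0, 0, 0, 0, 0, 0, 0],
  ],
)

```text
time: 5.95
eef_pos: [0.5528, -0.0278, 0.2077]
ee_rot: [0.987, 0.159, 0.0, 0.0]
force: [-1.1, -0.4, -1.2]
opening: 0.0006
finger_force: 0.3
```

Emit:
move_arm(
  series=[
    [0, 0.14, 0.05, 0, 0, 0, 0],
    [0, 0.1, 0.03, 0, 0, 0, 0],
    [0, 0, 0, 0, 0, 0, 0],
  ],
)

```text
time: 6.32
eef_pos: [0.5539, -0.0275, 0.2077]
ee_rot: [0.987, 0.159, -0.002, -0.0]
force: [-12.2, -6.6, 9.6]
opening: 0.0004
finger_force: 6.8
```

Emit:
move_arm(
  series=[
    [0, 0.14, 0.05, 0, 0, 0, 0],
    [0, 0, 0, 0, 0, 0, 0],
  ],
)

```text
time: 6.58
eef_pos: [0.5545, -0.0273, 0.2076]
ee_rot: [0.987, 0.159, -0.004, -0.0]
force: [-20.2, -9.4, 15.1]
opening: 0.0004
finger_force: 10.8
```

Emit:
move_arm(
  series=[
    [0, 0.1, 0.03, 0, 0, 0, 0],
    [0, 0, 0, 0, 0, 0, 0],
  ],
)

```text
time: 6.82
eef_pos: [0.555, -0.0272, 0.2076]
ee_rot: [0.987, 0.159, -0.005, -0.0]
force: [-23.8, -11.2, 19.8]
opening: 0.0009
finger_force: 13.7
```

Contact with the bar is clear, with the force rising to about 26 N. I'm backing off, rising and checking.

Emit:
move_arm(
  series=[
    [0, -1.9, -0.63, 0, 0, 0, 0],
    [0, -1.9, -0.63, 0, 0, 0, 0],
    [0, -0.9, -0.3, 4, 0, 0, 0],
    [0, 0, 0, 6, 0, 0, 0],
    [0, 0, 0, 6, 0, 0, 0],
    [0, 0, 0, 4, 0, 0, 0],
    [0, 0, 0, 0, 0, 0, 0],
    [0, 0, 0, 0, 0, 0, 0],
  ],
)

```text
time: 7.82
eef_pos: [0.5102, -0.0418, 0.407]
ee_rot: [0.987, 0.159, -0.0, -0.0]
force: [-0.3, 0.5, -0.4]
opening: 0.0002
finger_force: 0.0
```

```bash
python3 - <<'E'
from h import *
look(['wrist','scene'],'b',('tile','plunger_top','pin_top','pump_block'))
s=read_state();p=camera('wrist')
np.savez('b.npz',K=p['camera_matrix'],T=p['tool_from_camera'],q=s['ee_rot'],e=s['eef_pos'])
E
```

```text
7.825 [ 0.5102 -0.0418  0.407 ] [ 9.873e-01  1.586e-01 -2.000e-04 -1.000e-04] 0.00024843170454008374 [-0.3  0.5 -0.4]
wrist tile [([0.51, -0.3, 0.003], 0.88), ([0.634, -0.004, 0.019], 0.76)]
wrist plunger_top []
wrist pin_top []
wrist pump_block [([0.564, 0.151, 0.119], 0.77)]
scene tile [([0.268, -0.285, 0.001], 0.63), ([0.631, -0.001, 0.018], 0.6)]
scene plunger_top [([0.533, 0.144, 0.166], 0.78)]
scene pin_top [([0.596, 0.162, 0.126], 0.54)]
scene pump_block [([0.566, 0.151, 0.116], 0.71)]
```

View pics/b_wrist.png

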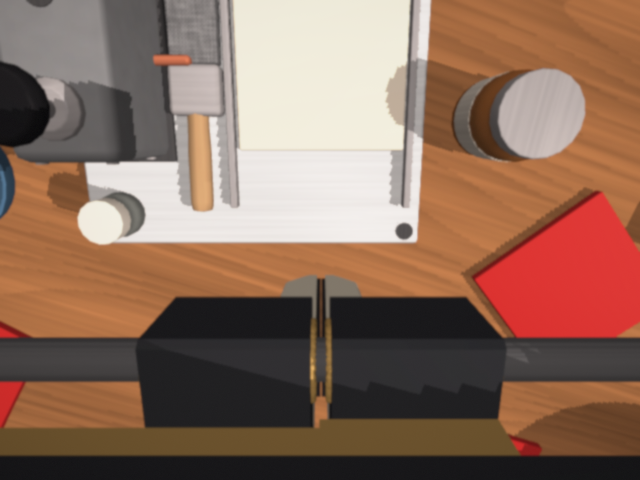

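The tile sits square and home, with its near edge at row 150 and the rails' ends at row 207; its position of about (0.632,-0.003) agrees with the predicted home. Now the knob.

Emit:
move_arm(
  series=[
    [0, 0.6, 4.5, 0, 0, 0, 0],
    [0, 0.6, 4.6, 0, 0, 0, 0],
    [0, 0.6, 4.6, 0, 0, 0, 0],
    [0, 0.7, 4.6, -1.5, 0, 0, 0],
    [0, 0, 0, -3.2, 0, 0, 0],
    [0, 0, 0, 0, 0, 0, 0],
    [0, 0, 0, 0, 0, 0, 0],
  ],
)

```text
time: 9.25
eef_pos: [0.5357, 0.1408, 0.3618]
ee_rot: [0.987, 0.158, 0.001, 0.0]
force: [-0.2, 0.3, 0.4]
opening: 0.0006
finger_force: 0.0
```

```bash
python3 - <<'E'
from h import *
look(['scene','side'],'c',('plunger_top','pin_top'))
a=[cv2.imread(f'pics/c_{c}.png')[y:y+120,x:x+160] for c,x,y in(('scene',320,170),('side',190,200))]
cv2.imwrite('pics/c.png',np.hstack([cv2.resize(i,None,fx=2.5,fy=2.5) for i in a]))
E
```

```text
9.25 [0.5357 0.1408 0.3618] [9.874e-01 1.583e-01 5.000e-04 0.000e+00] 0.0005855506786521634 [-0.2  0.3  0.4]
scene plunger_top [([0.534, 0.141, 0.166], 0.62)]
scene pin_top [([0.597, 0.162, 0.126], 0.45)]
side plunger_top [([0.536, 0.139, 0.17], 0.68)]
side pin_top [([0.606, 0.164, 0.131], 0.48)]
```

View pics/c.png

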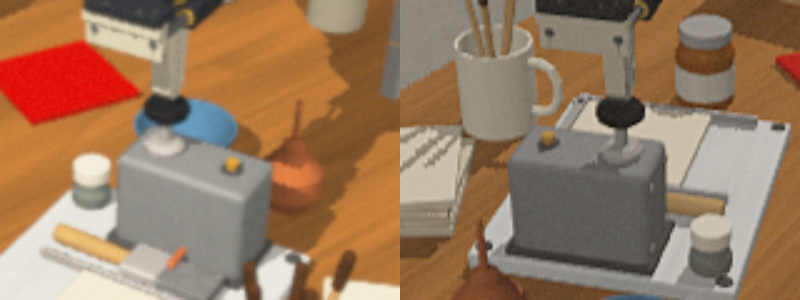

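The fingertips are centred above the knob, and the pin is at (232,165) in the crop, barely out. First stroke.

Emit:
move_arm(
  series=[
    [0, 0, 0, -0.8, 0, 0, 0],
    [0, 0, 0, -0.9, 0, 0, 0],
    [0, 0, 0, -0.8, 0, 0, 0],
    [0, 0, 0, -0.4, 0, 0, 0],
    [0, 0, 0, 0, 0, 0, 0],
  ],
)

```text
time: 10.18
eef_pos: [0.5357, 0.1412, 0.3342]
ee_rot: [0.987, 0.159, 0.001, 0.0]
force: [-9.2, -2.3, 28.9]
opening: 0.001
finger_force: 14.9
```

Emit:
move_arm(
  series=[
    [0, 0, 0, 1.2, 0, 0, 0],
    [0, 0, 0, 1.7, 0, 0, 0],
    [0, 0, 0, 0, 0, 0, 0],
    [0, 0, 0, 0, 0, 0, 0],
    [0, 0, 0, 0, 0, 0, 0],
    [0, 0, 0, 0, 0, 0, 0],
  ],
)

```text
time: 10.92
eef_pos: [0.5353, 0.1412, 0.3603]
ee_rot: [0.987, 0.159, -0.0, 0.0]
force: [-0.3, 0.4, 0.0]
opening: 0.0004
finger_force: 0.0
```

Emit:
move_arm(
  series=[
    [0, 0, 0, -0.8, 0, 0, 0],
    [0, 0, 0, -0.9, 0, 0, 0],
    [0, 0, 0, -0.8, 0, 0, 0],
    [0, 0, 0, -0.4, 0, 0, 0],
    [0, 0, 0, 0, 0, 0, 0],
    [0, 0, 0, 1.2, 0, 0, 0],
    [0, 0, 0, 1.7, 0, 0, 0],
    [0, 0, 0, 0, 0, 0, 0],
    [0, 0, 0, 0, 0, 0, 0],
    [0, 0, 0, 0, 0, 0, 0],
  ],
)

```text
time: 12.18
eef_pos: [0.5353, 0.1411, 0.36]
ee_rot: [0.987, 0.159, -0.001, -0.0]
force: [-0.3, -0.1, -0.4]
opening: 0.0005
finger_force: 0.0
```

```bash
python3 - <<'E'
from h import *
look(['scene','side'],'d',('plunger_top','pin_top'))
a=[cv2.imread(f'pics/d_{c}.png')[y:y+120,x:x+160] for c,x,y in(('scene',320,170),('side',190,200))]
cv2.imwrite('pics/d.png',np.hstack([cv2.resize(i,None,fx=2.5,fy=2.5) for i in a]))
E
```

```text
12.175 [0.5353 0.1411 0.36  ] [ 9.873e-01  1.586e-01 -6.000e-04 -0.000e+00] 0.00046505106874180296 [-0.3 -0.1 -0.4]
scene plunger_top [([0.534, 0.141, 0.162], 0.51)]
scene pin_top [([0.596, 0.161, 0.139], 0.47)]
side plunger_top [([0.536, 0.141, 0.17], 0.52)]
side pin_top []
```

View pics/d.png

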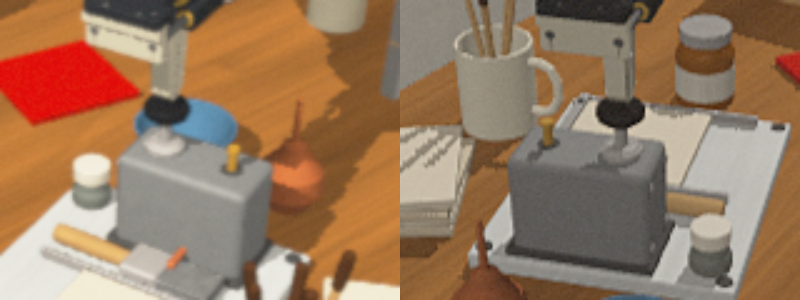

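The strokes count: the pin has risen by about 12 mm, with its head now at (232,152). Extra strokes do no harm, so three more.

Emit:
move_arm(
  series=[
    [0, 0, 0, -0.8, 0, 0, 0],
    [0, 0, 0, -0.9, 0, 0, 0],
    [0, 0, 0, -0.8, 0, 0, 0],
    [0, 0, 0, -0.4, 0, 0, 0],
    [0, 0, 0, 0, 0, 0, 0],
    [0, 0, 0, 1.2, 0, 0, 0],
    [0, 0, 0, 1.7, 0, 0, 0],
    [0, 0, 0, 0, 0, 0, 0],
    [0, 0, 0, 0, 0, 0, 0],
    [0, 0, 0, 0, 0, 0, 0],
  ],
)

```text
time: 13.72
eef_pos: [0.5353, 0.1411, 0.3601]
ee_rot: [0.987, 0.159, -0.001, 0.0]
force: [0.3, 0.5, 0.9]
opening: 0.0005
finger_force: 0.0
```

Emit:
move_arm(
  series=[
    [0, 0, 0, -0.8, 0, 0, 0],
    [0, 0, 0, -0.9, 0, 0, 0],
    [0, 0, 0, -0.8, 0, 0, 0],
    [0, 0, 0, -0.4, 0, 0, 0],
    [0, 0, 0, 0, 0, 0, 0],
    [0, 0, 0, 1.2, 0, 0, 0],
    [0, 0, 0, 1.7, 0, 0, 0],
    [0, 0, 0, 0, 0, 0, 0],
    [0, 0, 0, 0, 0, 0, 0],
    [0, 0, 0, 0, 0, 0, 0],
  ],
)

```text
time: 14.98
eef_pos: [0.5353, 0.1411, 0.36]
ee_rot: [0.987, 0.159, -0.001, 0.0]
force: [-0.4, 0.6, 0.2]
opening: 0.0007
finger_force: 0.0
```

Emit:
move_arm(
  series=[
    [0, 0, 0, -0.8, 0, 0, 0],
    [0, 0, 0, -0.9, 0, 0, 0],
    [0, 0, 0, -0.8, 0, 0, 0],
    [0, 0, 0, -0.4, 0, 0, 0],
    [0, 0, 0, 0, 0, 0, 0],
    [0, 0, 0, 1.2, 0, 0, 0],
    [0, 0, 0, 1.7, 0, 0, 0],
    [0, 0, 0, 0, 0, 0, 0],
    [0, 0, 0, 0, 0, 0, 0],
    [0, 0, 0, 0, 0, 0, 0],
  ],
)

```text
time: 16.23
eef_pos: [0.5352, 0.1411, 0.36]
ee_rot: [0.987, 0.159, -0.001, -0.0]
force: [-0.5, -0.3, 0.7]
opening: 0.0005
finger_force: 0.0
```

```bash
python3 - <<'E'
from h import *
look(['scene','side'],'e',('plunger_top','pin_top'))
a=[cv2.imread(f'pics/e_{c}.png')[y:y+120,x:x+160] for c,x,y in(('scene',320,170),('side',190,200))]
cv2.imwrite('pics/e.png',np.hstack([cv2.resize(i,None,fx=2.5,fy=2.5) for i in a]))
E
```

```text
16.225 [0.5352 0.1411 0.36  ] [ 9.873e-01  1.586e-01 -6.000e-04 -0.000e+00] 0.0005178938023499214 [-0.5 -0.3  0.7]
scene plunger_top [([0.532, 0.145, 0.168], 0.79), ([0.636, -0.16, 0.0], 0.55)]
scene pin_top [([0.596, 0.162, 0.151], 0.42)]
side plunger_top [([0.535, 0.137, 0.168], 0.48)]
side pin_top [([0.604, 0.161, 0.155], 0.64)]
```

View pics/e.png

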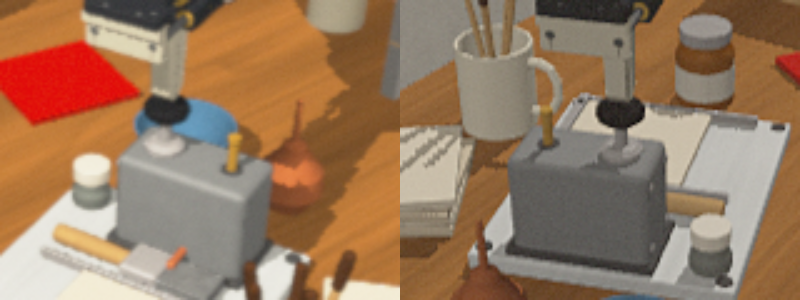

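The pin top reads 0.151–0.155 m, where fully out would be 0.154. Two more strokes will show whether it moves further, then I retreat upward.

Emit:
move_arm(
  series=[
    [0, 0, 0, -0.8, 0, 0, 0],
    [0, 0, 0, -0.9, 0, 0, 0],
    [0, 0, 0, -0.8, 0, 0, 0],
    [0, 0, 0, -0.4, 0, 0, 0],
    [0, 0, 0, 0, 0, 0, 0],
    [0, 0, 0, 1.2, 0, 0, 0],
    [0, 0, 0, 1.7, 0, 0, 0],
    [0, 0, 0, 0, 0, 0, 0],
    [0, 0, 0, 0, 0, 0, 0],
    [0, 0, 0, 0, 0, 0, 0],
  ],
)

```text
time: 17.77
eef_pos: [0.5352, 0.1411, 0.36]
ee_rot: [0.987, 0.159, -0.001, 0.0]
force: [-0.2, 0.2, -0.0]
opening: 0.0003
finger_force: 0.0
```

Emit:
move_arm(
  series=[
    [0, 0, 0, -0.8, 0, 0, 0],
    [0, 0, 0, -0.9, 0, 0, 0],
    [0, 0, 0, -0.8, 0, 0, 0],
    [0, 0, 0, -0.4, 0, 0, 0],
    [0, 0, 0, 0, 0, 0, 0],
    [0, 0, 0, 1.2, 0, 0, 0],
    [0, 0, 0, 1.7, 0, 0, 0],
    [0, 0, 0, 0, 0, 0, 0],
    [0, 0, 0, 0, 0, 0, 0],
    [0, 0, 0, 0, 0, 0, 0],
  ],
)

```text
time: 19.02
eef_pos: [0.5353, 0.1411, 0.36]
ee_rot: [0.987, 0.159, -0.001, -0.0]
force: [0.5, 0.7, -0.5]
opening: 0.0006
finger_force: 0.0
```

Emit:
move_arm(
  series=[
    [0, 0, 0, 3, 0, 0, 0],
    [0, 0, 0, 3, 0, 0, 0],
    [0, 0, 0, 0, 0, 0, 0],
    [0, 0, 0, 0, 0, 0, 0],
  ],
)

```text
time: 19.52
eef_pos: [0.5352, 0.1411, 0.4196]
ee_rot: [0.987, 0.159, -0.001, 0.0]
force: [-1.0, -0.6, 0.7]
opening: 0.0003
finger_force: 0.0
```

```bash
python3 - <<'E'
from h import *
look(['scene','side'],'f',('plunger_top','pin_top','tile','glaze_pot','brush','jar_a','slip_bulb','glaze_bowl'))
a=[cv2.imread(f'pics/f_{c}.png')[y:y+120,x:x+160] for c,x,y in(('scene',320,170),('side',190,200))]
cv2.imwrite('pics/f.png',np.hstack([cv2.resize(i,None,fx=2.5,fy=2.5) for i in a]))
for c,x,y in(('scene',405,220),('side',235,235)):
    e,f=[cv2.imread(f'pics/{n}_{c}.png')[y:y+35,x:x+30].astype(int) for n in'ef'];print(c,abs(e-f).mean(),abs(e-f).max())
E
```

```text
19.525 [0.5352 0.1411 0.4196] [ 9.873e-01  1.586e-01 -7.000e-04  0.000e+00] 0.00033351902709569836 [-1.  -0.6  0.7]
scene plunger_top [([0.531, 0.141, 0.168], 0.7)]
scene pin_top [([0.599, 0.165, 0.153], 0.46), ([0.582, 0.043, 0.001], 0.42)]
scene tile [([0.232, 0.263, 0.0], 0.92), ([0.627, -0.001, 0.018], 0.81)]
scene glaze_pot [([0.457, 0.128, 0.017], 0.78), ([0.562, 0.082, 0.016], 0.3)]
scene brush [([0.634, -0.16, 0.0], 0.24)]
scene jar_a [([0.635, -0.161, 0.001], 0.86)]
scene slip_bulb [([0.569, 0.29, 0.001], 0.95)]
scene glaze_bowl [([0.442, 0.268, 0.006], 0.76)]
side plunger_top [([0.535, 0.138, 0.172], 0.8)]
side pin_top [([0.603, 0.163, 0.154], 0.57)]
side tile [([0.235, 0.27, 0.001], 0.67), ([0.265, -0.285, 0.003], 0.59)]
side glaze_pot [([0.452, 0.134, 0.018], 0.71)]
side brush [([0.565, 0.085, 0.019], 0.63), ([0.45, 0.129, 0.018], 0.38)]
side jar_a [([0.636, -0.161, 0.002], 0.77)]
side slip_bulb [([0.567, 0.289, 0.004], 0.71), ([0.602, 0.165, 0.155], 0.29)]
side glaze_bowl [([0.44, 0.272, -0.002], 0.73)]
scene 4.179047619047619 95
side 2.551111111111111 15
```

View pics/f.png

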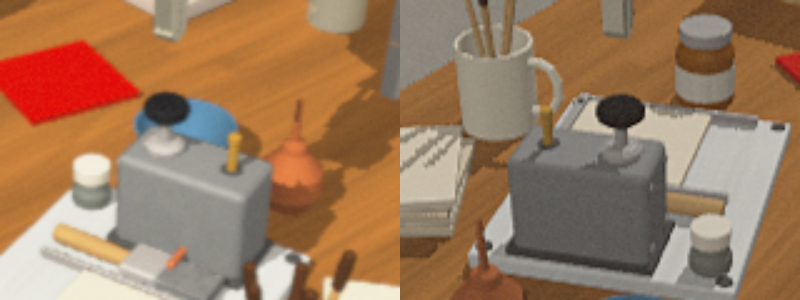

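The pin is fully out at about 0.154 m and the two extra strokes did not move it. The knob is up, the tile is home and the gripper is clear.

```bash
python3 -c "from cell import *; print(hand_in())"
```

```text
the job is handed in; nothing more can be done
None
```

I pushed the tile home against the bar and pumped the indicator pin fully out in seven strokes; the knob is back up, nothing else appears to have moved, and the job was handed in at about 20 s with no verdict returned.

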